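# Shim the scale level, weigh the sample jars, pack them

### The arm

A 6-joint arm with a two-finger parallel gripper is mounted at the origin on a cart in front of the work surface, level with it; the furniture and walls round the work are solid. World frame = base frame: x ahead of the robot, y to its left, z up, the work surface at z = 0. Lengths are in m, angles in degrees, forces in N, time in s.
With the tool pointing down it reaches from about 0.375 to 0.75 m from the base axis. Payload 9 kg.
Tool frame: the origin (TCP) lies where the fingers leave the gripper's body, on its centre line; the fingertips stand 73 mm ahead of it and the grasp point (between the pads) lies 54 mm ahead of it (robot.tip_reach is the distance from the TCP to the fingertips, in m); z points along the fingers, y is the line along which they close (so a half turn about z gives the same grasp; the last joint's range is limited). The gripper opens to 85 mm and grips with 20 to 120 N. Pads are 22 mm wide; open, the fingers measure 114 mm over their backs; the gripper's body (76 mm by 85 mm) begins 54 mm behind the grasp point. The pads swing forward as they close: fully open they stand 13 mm farther back than shut.
Start: joints at [-79.166, 5.964, 5.575, 89.605, 0, 77.527], TCP at [0.237, -0.551, 0.304] pointing down, gripper open.
Joint ranges: [-171.21, 171.21], [-48.23, 106.86], [-62.78, 66.21], [-105.2, 120.99], [-86.42, 89.51], [-180, 180]. Speed limits (degrees/s): [127.2, 127.2, 147.25, 180, 180, 180].

### API

Orientations are given as [roll, pitch, yaw] about the fixed x, y, z axes, in that order (R = Rz(yaw) Ry(pitch) Rx(roll)).
In Python, from plant import robot gives the robot as it stands. Calls block until the motion is done:
- robot.move_pose(position, orientation): joint-space move of the TCP to a pose.
- robot.line_to(position, vel=0.15, rotation=None, guard=None): straight line of the TCP; rotation=None keeps the orientation; vel is the mean speed in m/s. With guard (N) it stops when the force on the tool has changed by that much, and returns True; else False.
- robot.goto_joints(angles): joint-space move.
- robot.set_gripper(opening): finger opening in m; the grip force is fixed at half the most; returns when the fingers have stopped.
- robot.pause(seconds).
- robot.ik(position, orientation): joint angles nearest the present ones, or None.
- robot.observe(): the state.
- robot.grab_frame(name): name is "scene" or "side" or "wrist"; returns the picture (400x640x3 uint8, blue, green, red); there is no depth.
- robot.get_calibration(name): a dict with "vertical_fov" (degrees; the focal length in pixels is half the picture's height over the tangent of half this angle, whatever the lens; pixels are square), "cx", "cy" (the principal point, pixels), "rvec" (rotation vector, rad) and "tvec" (3), from world to camera coordinates, as OpenCV has them. Camera axes: x right, y down, z forward; pixel columns grow to the right and rows downward; lengths in m; the calibration is good to about 2 mm. A picture is of the moment at which its call begins: read the wrist's pose just before it. get_calibration takes no time and is no camera call; for the wrist camera it gives the pose at the moment of the call.
A pose or a line that the arm cannot do raises robot.IKError and nothing moves.
- robot.job_done(): hands the job in; it is judged then, once.
The state is a dict: "time": time; "q": joint angles; "qvel": joint speeds; "joint_torque": joint torques, N m; "tool_pos": TCP position; "tcp_rot": TCP orientation; "ft_force": force on the tool from outside, world axes, zero at the start; "torque": the same for the moment, N m; "gripper_width": finger opening in m; "gripper_force": force on a finger pad.
Only numpy, scipy, OpenCV 4.12 (cv2) and the standard library are available. Lean on these libraries where they do the work, as an engineer would, in place of code of your own. Each camera call takes 0.05 s, during which the arm holds its last target. There are 200 camera calls.

### The job

The bench scale has lost the two feet on its right-hand side and leans to the right: push the tapered wedge, thin end first, under the middle of its right edge until the scale stands level, and leave the wedge there. With the pan empty, press the scale's key fully down and let it up to zero it; then stand all the sample jars upright on the pan together, press and release the key again to record the batch weight, and pack the jars upright into the courier tray. Do not shove the scale about, and leave the other things on the desk alone.

Things in the scene. Friction and masses are not known exactly. Their poses are not given: they have to be found in the camera images.
- scale: Loose white low bench scale, 1.8 kg, 230 mm deep (x) and wide (y). Origin: on the desk plane under its middle when level. x to its back (display and key face the robot), y to its left, z up when level. Two rubber feet under its left side (y = +95 mm) grip the desk; the right side (-y) rests on two bare studs, so at first it leans 0.05 rad down to the right. Front panel 43 mm high
- pan_top (a point): Centre of the upper face of the scale's flat steel pan (175 mm along x, 222 mm along y), 54 mm above the desk when level, 26 mm behind the scale's middle; axes as the scale's, so its z is vertical when level
- low_edge (a point): Middle of the lower right edge of the scale's housing, where the wedge goes in, along the scale's +y; axes as the scale's. The underside here is 5 mm above the desk at first and 16 mm when level. The studs stand 95 mm to either side, 15 mm in; the space between them is free
- key_top (a point): Centre of the top of the scale's single grey key (24 by 30 mm, 11 mm proud), left of the display on the front panel, 62 mm left of the middle and 25 mm behind the front edge; top 53 mm above the desk when level
- key (a joint): Key travel in m: 0 up, 0.005 fully down; a spring returns it (about 1.2 N to start, 4 N fully down)
- wedge_heel (a point): Centre of the heel of the black plastic wedge (80 g, slippery, friction 0.3), 11 mm above its underside, 11 mm from its rear end. Wedge 106 mm long, 46 mm wide: along +x a flat heel (22 mm long, 22 mm high), then an 84 mm ramp down to 2.5 mm at the thin end. z up. The scale is level with about 58 mm of the wedge under its right edge; the wedge stays where left
- wedge_tip (a point): Middle of the thin end of the wedge, on its underside (95 mm along x from wedge_heel); same axes
- jar_a_mid (a point): Centre, half-way up, of a sealed sample jar with screw lid: 72 mm high, lid 61 mm across, the part to be gripped below the lid about 52 mm across, 90 g, z up along its axis. Three or four of the four jars are present; an absent one reads None
- jar_b_mid (a point): Centre, half-way up, of a sealed sample jar with screw lid: 72 mm high, lid 61 mm across, the part to be gripped below the lid about 52 mm across, 90 g, z up along its axis. Three or four of the four jars are present; an absent one reads None
- jar_c_mid (a point): Centre, half-way up, of a sealed sample jar with screw lid: 72 mm high, lid 61 mm across, the part to be gripped below the lid about 52 mm across, 90 g, z up along its axis. Three or four of the four jars are present; an absent one reads None
- jar_d_mid (a point): Centre, half-way up, of a sealed sample jar with screw lid: 72 mm high, lid 61 mm across, the part to be gripped below the lid about 52 mm across, 90 g, z up along its axis. Three or four of the four jars are present; an absent one reads None
- tray_floor (a point): Centre of the inner floor (4 mm above the desk) of the fixed grey courier tray: inside 142 mm along x by 222 mm along y, walls 4 mm thick, rim 28 mm above the desk; y is its long axis
- stapler: Bystander: blue desk stapler 127x36x40 mm, origin under its middle
- clip: Bystander: black binder clip 39x32x22 mm, origin under its middle
- keys: Bystander: bunch of keys lying flat, 84x118x8 mm, origin under its middle
Things that resemble listed ones, but are neither listed nor needed, are in the scene too. Leave any green or turquoise look-alike of the part that bears jar_b_mid alone.

How it is judged:
By the outcome, as a careful person would: the job done as asked, in the order asked, and still so for the second after the job is handed in, with the robot touching nothing.
Of jar_a, jar_b, jar_c, jar_d only 3 to 4 are there at a start; the rules pass over those that are not, and their reading is None.
At some moment in a run one of wedge may be knocked a few centimetres aside while the robot is not near it.
Once in a run the grip may slacken for a moment while it holds something.
It also fails if it takes over 208 s, if anything falls off the work surface, if the arm or the gripper's body presses on something with over 40 N, if the wrist force passes 120 N, or if a joint passes its speed limit or range.

## Working session

There is one attempt and no reset: what is moved stays moved. The work goes in short steps, each a Python script; the robot and the scene stay as the last script left them, time stands still between calls to the robot, and variables do not carry over. Pictures are saved under pics/ and viewed, at most 14 in all, crops included, and the job is handed in when it is done.

```bash
ls; mkdir -p pics
cat > h.py <<'E'
import numpy as np, cv2
from plant import robot
def cal(n):
    c=robot.get_calibration(n); f=200/np.tan(np.radians(c["vertical_fov"])/2)
    R=cv2.Rodrigues(np.array(c["rvec"],float))[0]; t=np.array(c["tvec"],float).ravel()
    return f,c["cx"],c["cy"],R,t
def ray(c,u,v):
    f,cx,cy,R,t=c; d=R.T@np.array([(u-cx)/f,(v-cy)/f,1.]); return -R.T@t,d
def onz(c,u,v,z):
    o,d=ray(c,u,v); return o+d*(z-o[2])/d[2]
def proj(c,p):
    f,cx,cy,R,t=c; q=R@np.array(p,float)+t; return np.array([f*q[0]/q[2]+cx,f*q[1]/q[2]+cy])
def shot(n,fn=None):
    c=cal(n); im=robot.grab_frame(n)
    if fn: cv2.imwrite("pics/"+fn,im)
    return c,im
E
python3 - <<'E'
from h import *
for n in ("scene","side"):
    c,im=shot(n,n+"0.png"); print(n,c[0],c[1:3],-c[3].T@c[4],c[3][2])
s=robot.observe(); print(s["time"],s["tool_pos"],s["tcp_rot"],s["gripper_width"])
E
```

```text
pics
scene 421.41629676829945 (314.9231199787334, 201.7693430890257) [-0.06064501  0.73929017  1.05075816] [ 0.45789787 -0.52491688 -0.71748994]
side 395.13226119799026 (321.1194299268336, 197.24812911813558) [0.40906119 0.91045735 0.74071024] [ 0.12198239 -0.7833563  -0.60948601]
0.1 [ 0.23736363 -0.55082305  0.3032193 ] [-1.79933602e+02 -1.60095740e-02  2.33071148e+01] 0.08561216924659666
```

View pics/scene0.png

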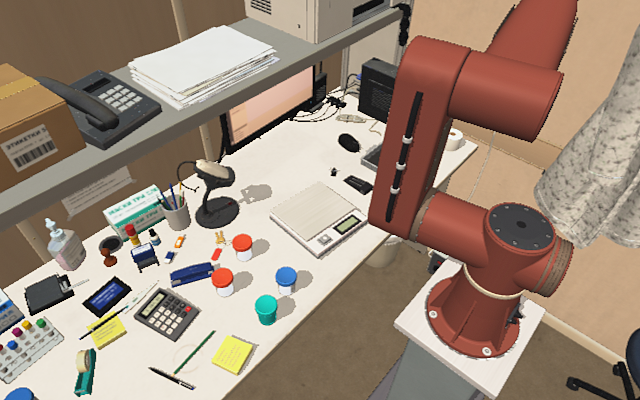

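View pics/side0.png

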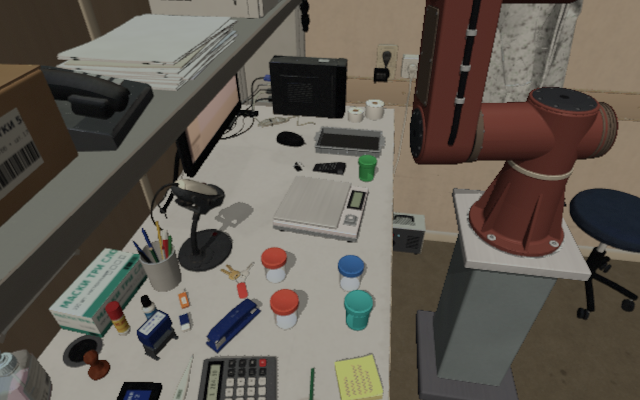

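The scene view shows red lids at (243,242) and (222,277), a blue lid at (286,275), turquoise at (266,305) and another blue thing at (20,397). The scale is at (320,215), with dark things at (355,184). The side view shows a green jar at (367,165) and the tray at (348,140).

Run:
```python
from h import *
S=cal("scene"); D=cal("side")
for n,u,v,z in [("red1",243,240,.072),("red2",222,275,.072),("blue",286,273,.072),("turq",266,302,.072),("blue2",20,397,.072),("blk",356,184,.01),("blk2",334,172,.01)]:
    print(n,onz(S,u,v,z).round(3))
for n,u,v,z in [("red1",274,257,.072),("red2",285,299,.072),("blue",351,264,.072),("turq",357,300,.072),("green",367,158,.072),("blk",330,168,.01),("blk2",299,167,.01),("trayFL",316,150,.028),("trayFR",381,154,.028),("BL",321,127,.028),("BR",382,130,.028)]:
    print(n,onz(D,u,v,z).round(3))
im=cv2.imread("pics/side0.png")[110:260,250:410]
cv2.imwrite("pics/c1.png",cv2.resize(im,None,fx=4,fy=4,interpolation=cv2.INTER_CUBIC))
```

```text
red1 [0.616 0.285 0.072]
red2 [0.565 0.407 0.072]
blue [0.439 0.283 0.072]
turq [0.414 0.383 0.072]
blue2 [0.644 0.914 0.072]
blk [ 0.554 -0.188  0.01 ]
blk2 [ 0.654 -0.184  0.01 ]
red1 [0.616 0.292 0.072]
red2 [0.564 0.406 0.072]
blue [0.438 0.287 0.072]
turq [0.416 0.385 0.072]
green [ 0.43  -0.174  0.072]
blk [ 0.55  -0.192  0.01 ]
blk2 [ 0.655 -0.183  0.01 ]
trayFL [ 0.611 -0.271  0.028]
trayFR [ 0.385 -0.279  0.028]
BL [ 0.62  -0.444  0.028]
BR [ 0.387 -0.455  0.028]
```

View pics/c1.png

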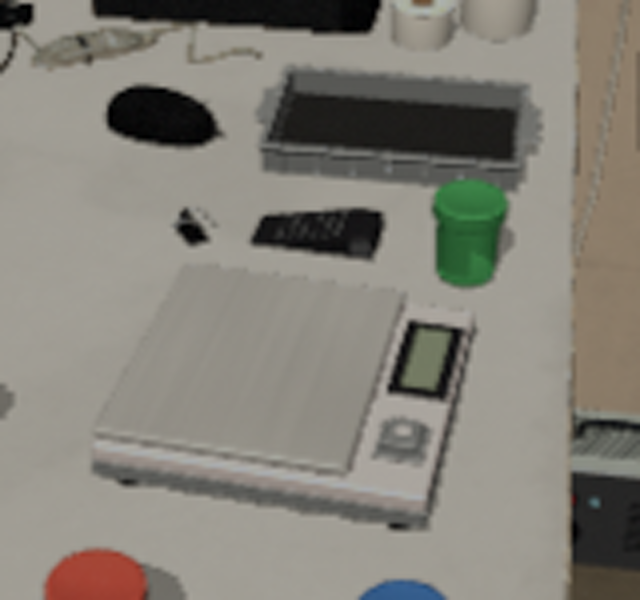

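The crop shows the scale, with the display on the robot side and the key at crop (402,435). The black wedge is at (325,232) with its heel toward the robot. The binder clip is at (192,225), the tray above, and the green look-alike at (470,230). Jar candidates in the scene view:
- **Red:** (243,240) and (222,275)
- **Blue:** (286,273)
- **Look-alikes, leave alone:** turquoise (266,302) and green
- **Out of reach:** the blue thing at (20,397)

Next is a close look with the wrist camera.

Run:
```python
from h import *
robot.move_pose([0.50,-0.16,0.42],[180,0,0])
print(robot.observe()["q"].round(0) if hasattr(robot.observe()["q"],'round') else robot.observe()["q"])
c,im=shot("wrist","w0.png"); print(-c[3].T@c[4],c[3])
for y in (0,90,-90): print(y,robot.ik([0.5,-0.2,0.08],[180,0,y]))
```

```text
[-32.  -4.   8. 102.  -0. 148.]
[ 0.56687083 -0.16087912  0.4894175 ] [[-0.0011685  -0.99999821  0.00149075]
 [-0.96480256  0.0015194   0.26297094]
 [-0.26297273 -0.00113099 -0.9648026 ]]
0 [-35.72697522   0.32304597 -23.85959951  65.81735452   0.
 144.27302478]
90 [-35.72697522   0.32304597 -23.85959951  65.81735452   0.
  54.27302478]
-90 [ -35.72697522    0.32304597  -23.85959951   65.81735452    0.
 -125.72697522]
```

View pics/w0.png

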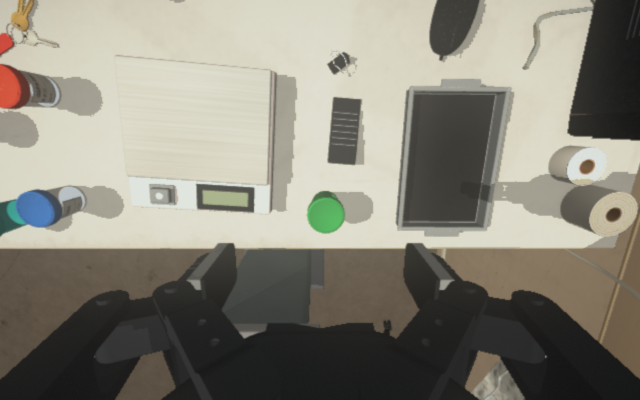

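Wrist view (up = +x, right = -y): the pan corners are near (116,56), (274,69), (268,184) and (127,176). The wedge runs from its thin end at (347,98) to its heel at (342,163). The clip is at (342,63), the green look-alike at (326,212), and the tray at (453,158).

Run:
```python
from h import *
im=cv2.imread("pics/w0.png"); c=cal("wrist")
g=im.max(2)
m=np.zeros(g.shape,np.uint8); m[80:180,320:372]=(g[80:180,320:372]<75)*255
n,l,st,ce=cv2.connectedComponentsWithStats(m); i=1+st[1:,4].argmax(); print(st[i])
cn=cv2.findContours((l==i).astype(np.uint8),0,2)[0][0]
bx=cv2.boxPoints(cv2.minAreaRect(cn)); ap=cv2.approxPolyDP(cn,3,True)[:,0]; print(bx,ap.tolist())
for p in ap: print(p,onz(c,*p,0).round(4),onz(c,*p,.022).round(4))
print("pan")
for u,v,z in [(116,56,.054),(274,69,.0435),(268,184,.0435),(127,176,.054),(271,213,.033),(131,207,.043),(161,193,.052)]: print(onz(c,u,v,z).round(4))
print("tray")
for u,v in [(407,87),(510,87),(487,230),(399,229)]: print(onz(c,u,v,.028).round(4))
cv2.imwrite("pics/c2.png",cv2.resize(im[40:230,100:380],None,fx=2.85,fy=2.85,interpolation=cv2.INTER_CUBIC))
```

```text
Traceback (most recent call last):
ValueError: attempt to get argmax of an empty sequence
```

Run:
```python
from h import *
im=cv2.imread("pics/w0.png"); c=cal("wrist")
g=cv2.cvtColor(im,cv2.COLOR_BGR2GRAY)
print(im[120,346],im[155,343],im[90,340])
m=np.zeros(g.shape,np.uint8); m[85:175,322:370]=cv2.threshold(g[85:175,322:370].copy(),0,255,cv2.THRESH_BINARY_INV+cv2.THRESH_OTSU)[1]
n,l,st,ce=cv2.connectedComponentsWithStats(m); i=1+st[1:,4].argmax(); print(st[i])
cn=cv2.findContours((l==i).astype(np.uint8),0,2)[0][0]
ap=cv2.approxPolyDP(cn,3,True)[:,0]
for p in ap: print(p,onz(c,*map(float,p),0).round(4),onz(c,*map(float,p),.022).round(4))
print("pan")
for u,v,z in [(116,56,.054),(274,69,.0435),(268,184,.0435),(127,176,.054),(271,213,.033),(131,207,.043),(161,193,.052)]: print(onz(c,u,v,z).round(4))
print("tray")
for u,v in [(407,87),(510,87),(487,230),(399,229)]: print(onz(c,u,v,.028).round(4))
cv2.imwrite("pics/c2.png",cv2.resize(im[40:230,100:380],None,fx=2.85,fy=2.85,interpolation=cv2.INTER_CUBIC))
```

```text
[91 96 97] [78 84 84] [199 216 220]
[ 328   97   34   68 1892]
[334  97] [ 0.6094 -0.1851  0.    ] [ 0.6075 -0.184   0.022 ]
[328 162] [ 0.5026 -0.1759  0.    ] [ 0.5055 -0.1752  0.022 ]
[354 164] [ 0.499  -0.2214  0.    ] [ 0.5021 -0.2186  0.022 ]
[361 100] [ 0.6047 -0.2297  0.    ] [ 0.603  -0.2266  0.022 ]
pan
[0.6596 0.1257 0.054 ]
[ 0.6443 -0.0948  0.0435]
[ 0.4728 -0.0774  0.0435]
[0.4882 0.1414 0.054 ]
[ 0.42   -0.0781  0.033 ]
[0.4341 0.1519 0.043 ]
[0.4601 0.0933 0.052 ]
tray
[ 0.6213 -0.2958  0.028 ]
[ 0.6211 -0.4542  0.028 ]
[ 0.3863 -0.4553  0.028 ]
[ 0.3885 -0.3004  0.028 ]
```

View pics/c2.png

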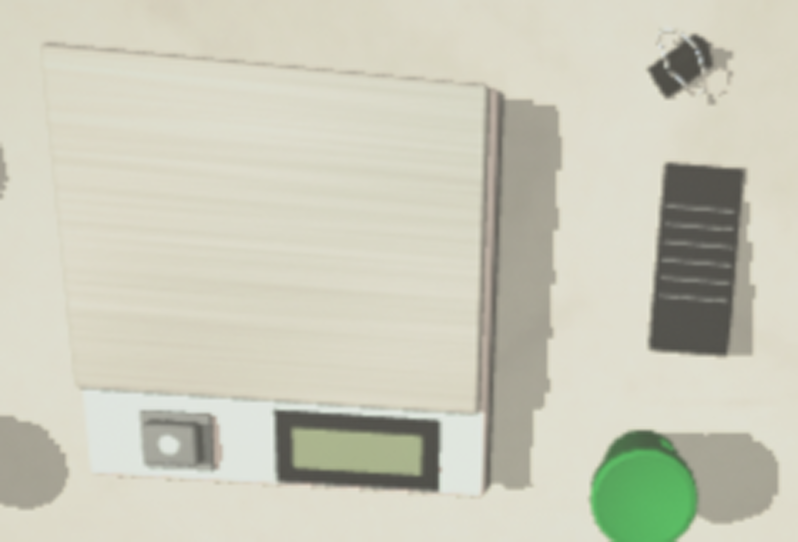

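The crop confirms the wedge: a dark ramp with ribs and a plain heel toward the robot. Scale yaw is about -4.5°, with its centre near (.541,.027) and low_edge near (.532,-.088). Next I hover over the wedge, re-measure it and grasp.

```bash
cat >> h.py <<'E'
def wedge(c,im,p,r=0.075):
    g=cv2.cvtColor(im,cv2.COLOR_BGR2GRAY)
    q=np.array([proj(c,[p[0]+a,p[1]+b,0]) for a in(-r,r) for b in(-r,r)])
    x0,y0=np.maximum(q.min(0),0).astype(int); x1,y1=q.max(0).astype(int)
    m=np.zeros(g.shape,np.uint8); m[y0:y1,x0:x1]=(g[y0:y1,x0:x1]<130)*255
    m=cv2.morphologyEx(m,cv2.MORPH_CLOSE,np.ones((5,5)))
    cn=max(cv2.findContours(m,0,2)[0],key=cv2.contourArea)[:,0]
    P=np.array([onz(c,float(u),float(v),.012)[:2] for u,v in cn],np.float32)
    return cv2.minAreaRect(P*1000)
E
python3 - <<'E'
from h import *
W=np.array([.553,-.202])
robot.move_pose([.5147,-.198,.25],[180,0,-5.8])
c,im=shot("wrist","w1.png")
print(wedge(c,im,W)); print(robot.observe()["time"],proj(c,[.5147,-.198,.022]))
E
```

```text
((554.1716918945312, -200.9710693359375), (46.098140716552734, 106.34859466552734), 85.19121551513672)
2.7 [318.86455162 188.06716078]
```

View pics/w1.png

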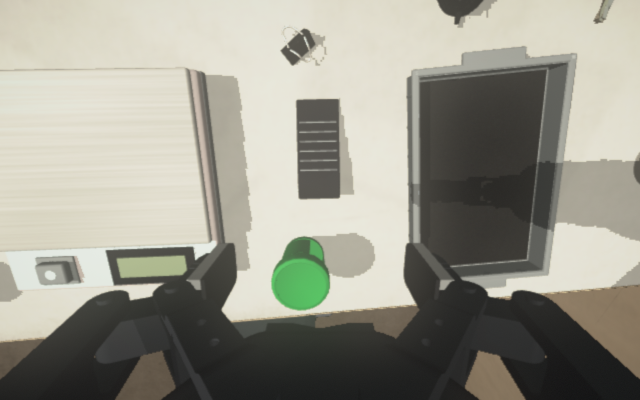

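The wedge measures 46×106 mm, is centred at (.554,-.201), and runs from the tip at image (318,100) to the heel at (318,198). The green look-alike is at (300,280), clear of the gripper. Now I grasp it, rotate and insert.

Run:
```python
from h import *
robot.set_gripper(.066)
h=np.array([.5123,-.1975]); Y=-5.0
robot.move_pose([*h,.12],[180,0,Y]); print(robot.line_to([*h,.075],vel=.06,guard=8))
robot.set_gripper(0.0); s=robot.observe(); print(s["gripper_width"],s["gripper_force"],s["tool_pos"])
z=s["tool_pos"][2]
robot.line_to([*h,.16],vel=.12)
ey=np.array([.0785,.9969]); E0=np.array([.532,-.0876])
st=E0-ey*.115
robot.move_pose([*st,.16],[180,0,85.5])
c,im=shot("wrist","w2.png"); c,im=shot("side","s2.png")
s=robot.observe(); print(s["time"],s["gripper_width"],s["tcp_rot"],s["q"])
cv2.imwrite("pics/c3.png",np.hstack([cv2.imread("pics/w2.png")[:,::1],cv2.resize(im[80:280,220:420],(400,400))])[:, :]) 
x=cv2.imread("pics/c3.png"); cv2.imwrite("pics/c3.png",cv2.resize(x,None,fx=.76,fy=.76,interpolation=cv2.INTER_AREA))
```

```text
False
0.04499205641164004 62.33548879623413 [ 0.51271535 -0.19774304  0.07570012]
7.1917 0.04467368169958974 [-1.79987027e+02 -9.42537611e-03  8.54544307e+01] [-3.45047590e+01  5.26324453e-01 -1.50674375e+01  7.44221848e+01
  1.68732123e-03  6.00408090e+01]
```

View pics/c3.png

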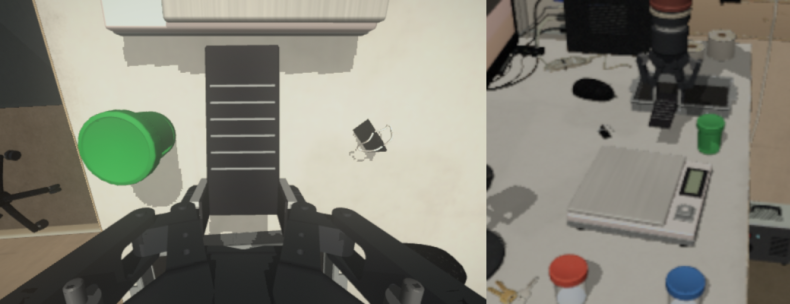

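The wedge is held straight with its tip toward the scale's right edge. Now I lower it and push, logging force to detect contact.

Run:
```python
from h import *
ey=np.array([.0785,.9969]); E0=np.array([.532,-.0876])
P=lambda d:[*(E0-ey*d),.0757]
robot.line_to(P(.115),vel=.08,guard=10)
robot.line_to(P(.098),vel=.05)
f0=np.array(robot.observe()["ft_force"])
for d in np.arange(.096,.0365,-.004):
    robot.line_to(P(d),vel=.04)
    s=robot.observe(); f=np.array(s["ft_force"])-f0
    print(round(d,4),f.round(1),((np.array(s["tool_pos"])[:2]-E0)@ey).round(4))
    if np.abs(f).max()>35: break
print(s["time"],s["gripper_width"])
shot("side","s3.png")
```

```text
0.096 [ 0.7 -1.3 -1.2] -0.096
0.092 [ 1. -2. -0.] -0.0918
0.088 [ 1.3 -0.6 -0.1] -0.0877
0.084 [ 1.2 -0.4  0.4] -0.0837
0.08 [ 0.1 -2.5  0. ] -0.0799
0.076 [-0.5 -6.4 -1.8] -0.0766
0.072 [ 0.1 -8.5 -2.3] -0.0727
0.068 [ 0.  -7.3 -2.6] -0.0688
0.064 [-0.3 -8.5 -2.2] -0.0648
0.06 [-1.9 -8.9 -2.5] -0.0608
0.056 [-0.6 -9.1 -2.1] -0.0567
0.052 [-0.3 -8.3 -1.8] -0.0528
0.048 [ 0.4 -8.6 -2.4] -0.0487
0.044 [-0.9 -9.  -1.5] -0.0447
0.04 [ 0.3 -8.6 -2.4] -0.0407
12.4333 0.04487611693905781
```

Run:
```python
from h import *
ey=np.array([.0785,.9969]); E0=np.array([.532,-.0876])
robot.line_to([*(E0-ey*.033),.0757],vel=.03)
robot.pause(.2); s=robot.observe(); p=np.array(s["tool_pos"])[:2]; print(p,(p-E0)@ey)
robot.set_gripper(.066)
robot.line_to([*p,.16],vel=.15)
# two views of the wedge & scale for heights
robot.move_pose([.49,-.12,.30],[180,0,0]); shot("wrist","v1.png"); np.save("v1.npy",np.array(cal("wrist"),object),allow_pickle=True)
robot.move_pose([.49,.07,.30],[180,0,0]); shot("wrist","v2.png"); np.save("v2.npy",np.array(cal("wrist"),object),allow_pickle=True)
print(robot.observe()["time"])
a=cv2.imread("pics/v1.png")[:260];b=cv2.imread("pics/v2.png")[:260]
cv2.imwrite("pics/c4.png",np.vstack([a,b]))
```

```text
[ 0.52939899 -0.12119047] -0.033690520019579714
16.3083
```

View pics/c4.png

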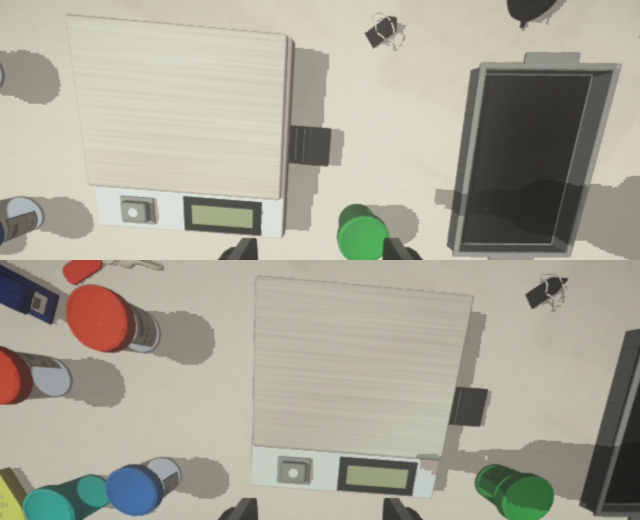

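The top view shows the wedge seated under the middle of the right edge at (310,145). The pan corners are at (67,16), (288,35), (280,198) and (89,185), with matching ones in the second view. I'll triangulate corner heights to check level.

Run:
```python
from h import *
V=[]
for n in("v1","v2"):
    c=np.load(n+".npy",allow_pickle=True); V.append((c,cv2.cvtColor(cv2.imread(f"pics/{n}.png"),cv2.COLOR_BGR2GRAY)))
pts={"BL":((67,16),(257,17)),"BR":((288,35),(472,36)),"FR":((280,199),(437,199)),"FL":((89,185),(253,185)),"keyFL":((122,222),(279,222)),"dispTR":((262,201),(416,202)),"dispTL":((185,197),(340,197)),"dispBR":((261,235),(414,234)),"hFR":((282,237),(432,236)),"hFL":((97,223),(252,223)),"hFR2":((284,237),(432,237))}
for k,(a,b) in pts.items():
    q=[]
    for (c,g),p in zip(V,(a,b)):
        r=cv2.cornerSubPix(g,np.array([[p]],np.float32),(4,4),(-1,-1),(3,30,.01))[0,0]; q.append(r)
    Pm=[c[0]*0+np.array([[c[0],0,c[1]],[0,c[0],c[2]],[0,0,1]],float)@np.c_[c[3],c[4]].astype(float) for c,_ in V]
    X=cv2.triangulatePoints(Pm[0].astype(float),Pm[1].astype(float),q[0].reshape(2,1).astype(float),q[1].reshape(2,1).astype(float))
    print(k,q[0].round(1),q[1].round(1),(X[:3]/X[3]).ravel().round(4))
```

```text
BL [65.2 14.5] [255.2  16.4] [0.661  0.1326 0.0515]
BR [285.6  34. ] [473.7  35.3] [ 0.643  -0.0861  0.0552]
FR [280. 199.] [440.  196.5] [ 0.4729 -0.0735  0.0499]
FL [ 88.4 184.5] [251.6 184.8] [0.489  0.1476 0.0506]
keyFL [122.5 221.5] [276.9 222.2] [0.441  0.1211 0.0444]
dispTR [261.4 201.6] [418.  201.6] [ 0.4665 -0.0501  0.0439]
dispTL [182.8 195.6] [340.2 195.7] [0.4738 0.0438 0.0431]
dispBR [261. 235.] [411.6 235.5] [ 0.4222 -0.0468  0.0419]
hFR [281.2 237.3] [430.4 237.4] [ 0.4184 -0.0716  0.0396]
hFL [ 93.6 223.8] [252. 224.] [0.4416 0.1495 0.0532]
hFR2 [281.2 237.3] [430.4 237.4] [ 0.4184 -0.0716  0.0396]
```

Run:
```python
from h import *
c=np.load("v1.npy",allow_pickle=True); im=cv2.imread("pics/v1.png")
g=cv2.cvtColor(im,cv2.COLOR_BGR2GRAY).astype(float)
for r in(135,142,150,156):
    print(r,g[r,284:298].astype(int),g[r,326:336].astype(int))
ey=np.array([.0785,.9969])
A=onz(c,331,146,.022); 
for u in(289.5,291): B=onz(c,u,144,.016); print(A,B,(B-A)[:2]@ey)
cv2.imwrite("pics/c5.png",cv2.resize(im[100:190,260:350],None,fx=6,fy=6,interpolation=cv2.INTER_NEAREST))
```

```text
135 [159 170 160 131 110  90  76  72  72  72  72  78  91  82] [ 79  78  78  78  91 138 155 158 158 158]
142 [166 168 152 121 100  86  75  72  72  72  74  91  85  74] [ 79  78  78  82 117 146 155 156 156 157]
150 [171 161 137 112  90  77  72  72  71  71  75  95  85  73] [ 78  78  79 102 140 154 155 156 156 157]
156 [169 159 129 109  91  77  72  71  72  73  78  87  79  71] [ 78  78  85 135 154 157 157 157 157 157]
[ 0.53065572 -0.13400783  0.022     ] [ 0.53261044 -0.08289523  0.016     ] 0.05110759709651196
[ 0.53065572 -0.13400783  0.022     ] [ 0.53261141 -0.08475019  0.016     ] 0.04925846277621886
```

View pics/c5.png

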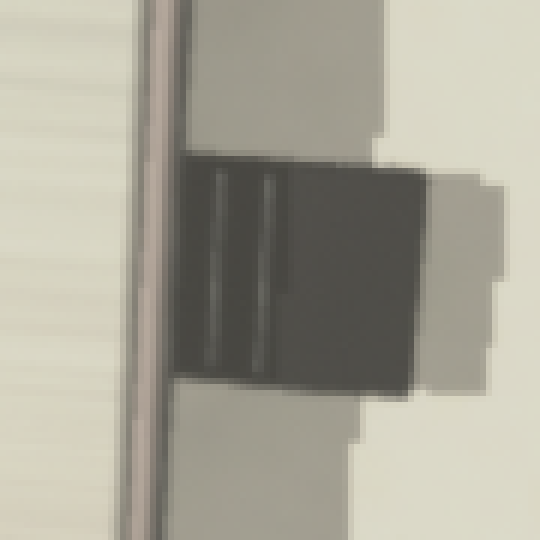

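Visible wedge length is about 49.5 mm, so about 56.5 mm is under the edge. The display corners triangulate to 43.9 and 43.1 mm, so the scale is level within about 0.3°. Now I press the key.

```bash
cat >> h.py <<'E'
def press(k):
    robot.set_gripper(0.0)
    robot.move_pose([*k,.16],[180,0,-4.5])
    robot.line_to([*k,.130],vel=.1); robot.pause(.2)
    f0=robot.observe()["ft_force"][2]
    for z in np.arange(.127,.1155,-.001):
        robot.line_to([*k,z],vel=.03); f=robot.observe()["ft_force"][2]-f0; print(round(z,4),round(f,1),end='; ')
        if f>9: break
    robot.pause(.3); robot.line_to([*k,.16],vel=.06); print(robot.observe()["time"])
E
python3 - <<'E'
from h import *
for n,u,v in(("v1",133,212),("v2",294,211)): print(onz(np.load(n+".npy",allow_pickle=True),u,v,.053))
press([.4565,.099])
E
```

```text
[0.45616078 0.10016459 0.053     ]
[0.45790195 0.0989048  0.053     ]
0.127 -1.5; 0.126 -0.8; 0.125 0.6; 0.124 2.3; 0.123 1.6; 0.122 2.2; 0.121 3.0; 0.12 8.0; 0.119 15.6; 26.0167
```

The key bottomed at about 8–15 N, was released, and the scale is zeroed. Next I look over the jars.

Run:
```python
from h import *
robot.set_gripper(.085)
robot.move_pose([.46,.32,.34],[180,0,0])
c,im=shot("wrist","j.png")
hsv=cv2.cvtColor(im,cv2.COLOR_BGR2HSV)
for n,lo,hi in(("red",(0,150,90),(8,255,255)),("blue",(100,150,60),(118,255,255)),("turq",(80,120,60),(95,255,255))):
    m=cv2.inRange(hsv,lo,hi); cn=[k for k in cv2.findContours(m,0,2)[0] if cv2.contourArea(k)>600]
    for k in cn:
        (u,v),r=cv2.minEnclosingCircle(k); print(n,round(u),round(v),round(r),onz(c,u,v,.068).round(4))
for n,u,v in(("red1",0,0),):pass
print(robot.observe()["time"])
```

```text
red 243 87 28 [0.5671 0.4058 0.068 ]
red 349 35 30 [0.6198 0.2864 0.068 ]
turq 268 216 23 [0.4137 0.3848 0.068 ]
27.95
```

View pics/j.png

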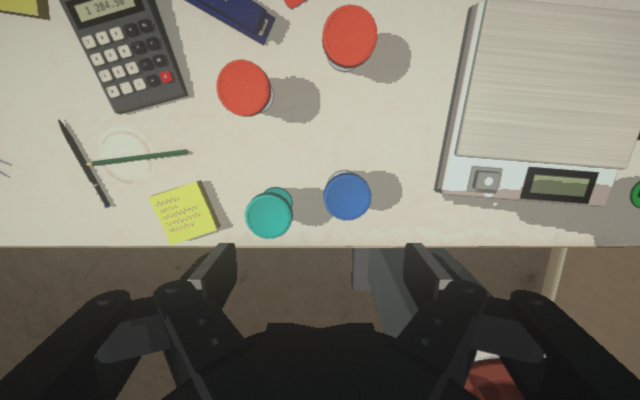

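The overview shows red jars at (243,87) and (349,35), the blue jar at (347,196) and the turquoise look-alike at (268,216). The stapler's end at (265,30) and the calculator are near the first red jar, so I grip that one at yaw 35. Now I move the jars to the pan.

```bash
cat >> h.py <<'E'
def pick(p,yaw,z,op=.085):
    robot.set_gripper(op)
    robot.move_pose([*p,z+.10],[180,0,yaw])
    print("pg",robot.line_to([*p,z],vel=.12,guard=12),end=' ')
    robot.set_gripper(0.); robot.line_to([*p,z+.16],vel=.2)
    s=robot.observe(); print("picked",round(s["gripper_width"],4)); return s["gripper_width"]>.04
def place(p,yaw,z,op=.075):
    robot.move_pose([*p,z+.10],[180,0,yaw])
    s=robot.observe(); print("width",round(s["gripper_width"],4),end=' ')
    robot.line_to([*p,z+.012],vel=.15); g=robot.line_to([*p,z-.001],vel=.03,guard=6)
    s=robot.observe(); print("guard",g,np.round(s["tool_pos"],4),end=' ')
    robot.set_gripper(op); robot.line_to([*p,z+.10],vel=.2); print("t",robot.observe()["time"])
E
python3 - <<'E'
from h import *
print(onz(cal("wrist"),347,196,.07))
PC=np.array([.5665,.030]); ey=np.array([.0785,.9969])
assert pick([.6185,.287],15,.079)
place(PC-ey*.07,85.5,.133)
c,im=shot("side","s4.png")
cv2.imwrite("pics/c6.png",cv2.resize(im[110:350,230:430],None,fx=2.5,fy=2.5,interpolation=cv2.INTER_CUBIC))
E
```

```text
[0.43995351 0.28423381 0.07      ]
pg False picked 0.0512
width 0.0513 guard True [ 0.5613 -0.04    0.1334] t 39.075
```

View pics/c6.png

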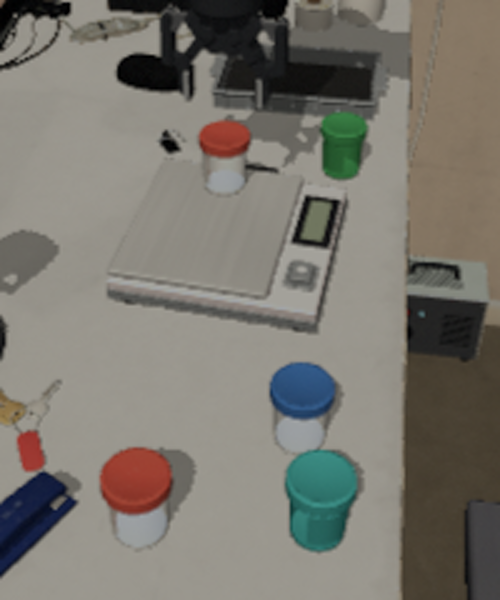

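Red jar 1 stands upright on the right of the pan at crop (225,160). I continue with the other two, and check the wedge before pressing the key.

Run:
```python
from h import *
PC=np.array([.5665,.030]); ey=np.array([.0785,.9969])
assert pick([.566,.406],35,.079,.08)
place(PC,85.5,.133)
assert pick([.439,.285],90,.079)
place(PC+ey*.07,85.5,.133)
robot.move_pose([.49,-.09,.36],[180,0,0])
c,im=shot("wrist","w5.png"); np.save("w5.npy",np.array(c,object),allow_pickle=True); shot("side","s5.png")
cv2.imwrite("pics/c7.png",im[:300])
```

```text
pg False picked 0.0514
width 0.0514 guard True [0.5669 0.0299 0.1337] t 46.8667
pg False picked 0.0515
width 0.0513 guard True [0.5724 0.0997 0.1335] t 53.6667
```

View pics/c7.png

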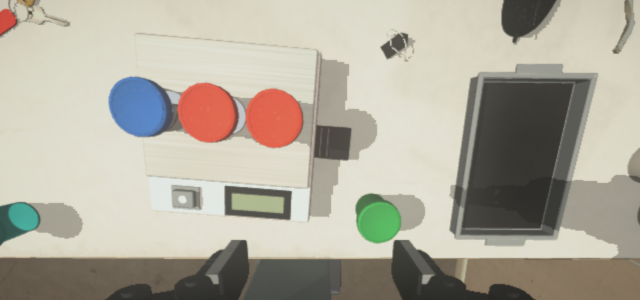

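All three jars stand on the pan, at (140,107), (207,112) and (274,118), and the wedge is still in place at (333,142). Now I press the key and locate the tray from its rim corners.

Run:
```python
from h import *
c=np.load("w5.npy",allow_pickle=True)
for u,v in[(479,74),(596,74),(556,242),(456,239)]: print(onz(c,u,v,.028).round(4))
press([.4570,.0993])
robot.move_pose([.44,-.37,.36],[180,0,0])
c,im=shot("wrist","w6.png"); np.save("w6.npy",np.array(c,object),allow_pickle=True)
```

```text
[ 0.6204 -0.2997  0.028 ]
[ 0.6206 -0.454   0.028 ]
[ 0.3812 -0.4549  0.028 ]
[ 0.386  -0.2998  0.028 ]
0.127 0.2; 0.126 0.6; 0.125 0.8; 0.124 2.0; 0.123 2.8; 0.122 3.2; 0.121 4.5; 0.12 9.1; 64.0417
```

View pics/w6.png

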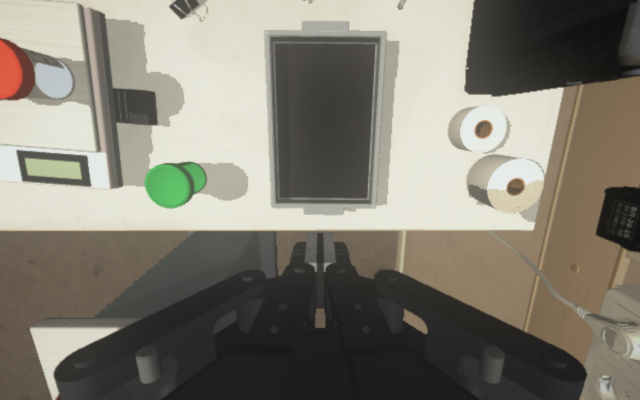

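The tray rim corners are at (265,31), (386,32), (377,208) and (271,207). The tray is empty and axis-aligned with its long side along world x.

Run:
```python
from h import *
c=np.load("w6.npy",allow_pickle=True)
q=np.array([onz(c,u,v,.028) for u,v in[(265,31),(386,32),(377,208),(271,207)]]); print(q.round(4)); T=q.mean(0)[:2]; print(T)
T=(T+np.array([.5035,-.3770]))/2
PC=np.array([.5665,.030]); ey=np.array([.0785,.9969])
for d,t in((-.07,.072),(0,0),(.07,-.072)):
    assert pick(PC+ey*d,85.5,.1335,.078)
    place([T[0]+t,T[1]],0,.084)
robot.move_pose([.44,-.25,.42],[180,0,0])
c,im=shot("wrist","w7.png"); _,b=shot("side","s7.png")
cv2.imwrite("pics/c8.png",np.vstack([im[:280],b[80:380]]))
```

```text
[[ 0.6215 -0.3007  0.028 ]
 [ 0.6204 -0.4552  0.028 ]
 [ 0.3857 -0.4562  0.028 ]
 [ 0.3873 -0.2977  0.028 ]]
[ 0.50373408 -0.37745937]
pg False picked 0.0514
width 0.0513 guard True [ 0.576  -0.3776  0.0853] t 76.3833
pg False picked 0.051
width 0.0514 guard True [ 0.504  -0.3776  0.0852] t 84.1417
pg False picked 0.0513
width 0.0514 guard True [ 0.432  -0.3776  0.0851] t 92.425
```

View pics/c8.png

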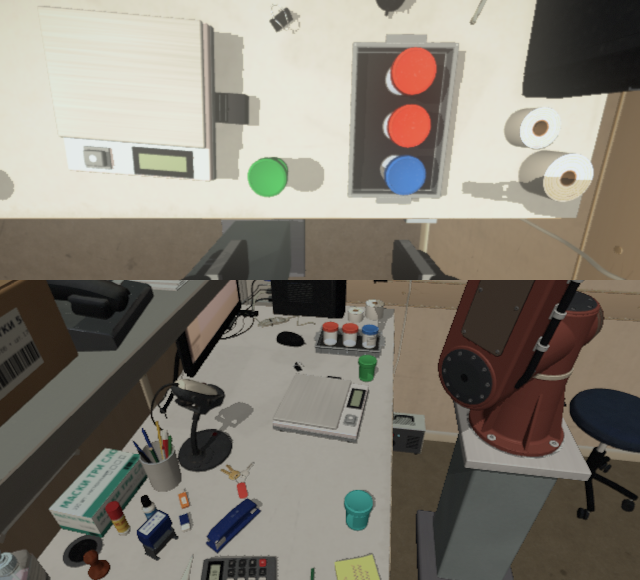

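All three jars stand upright in the tray, at (413,70), (409,126) and (405,175). The wedge is still under the scale at (231,108), and nothing else has moved.

```bash
python3 -c "
from h import *
print(robot.job_done())"
```

```text
the job is handed in; nothing more can be done
None
```

The job is handed in at about 93 s: the wedge is under the scale (level to about 0.3° by my measurement), the key was pressed for zero and for the batch weight, and the three jars I found stand upright in the tray; the hand-in gave no verdict, and a blue-topped object about 1.1 m away, out of reach, was taken for a look-alike without a close check.

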